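# Nest the small pot in the stacker without wedging it

## Robot

A 7-joint arm with a two-finger parallel gripper is mounted at the origin on a cart in front of the work surface, level with it; the furniture and walls round the work are solid. World frame = base frame: x ahead of the robot, y to its left, z up, the work surface at z = 0. Lengths are in m, angles in rad, forces in N, time in s.
With the tool pointing down it reaches from about 0.35 to 0.9 m from the base axis. Payload 8.1 kg.
Tool frame: the origin (TCP) lies midway between the tips of the shut fingers; the grasp point (between the pads) lies 19 mm behind it; z points along the fingers, y is the line along which they close (so a half turn about z gives the same grasp; the last joint's range is limited). The gripper opens to 92 mm and grips with 3 to 60 N. Pads are 19 mm wide; open, the fingers measure 130 mm over their backs; the gripper's body (75 mm by 190 mm) begins 47 mm behind the grasp point.
Start: joints at [1.169, 0.434, 0.025, 1.573, -0.012, 1.134, -0.075], TCP at [0.184, -0.597, 0.227] pointing down, gripper open.
Joint ranges: [-2.62, 2.62], [-0.44, 2.09], [-1.27, 1.32], [0.08, 2.57], [-1.32, 4.46], [0.12, 2], [-2.74, 2.74]. Speed limits (rad/s): [2.22, 2.22, 3.01, 3.01, 3.14, 3.14, 3.14].

## Interface

Orientations are given as a rotation vector (axis times angle).
In Python, from cell import observe, get_image, camera_model, sign_off, recognise, silhouettes gives the robot as it stands.
- The arm moves only by the tool apply_moves, never from a script. Its argument "motion" is a list of rows, each an object of numbers: "x", "y", "z": the shift along the world's x, y, z in cm; "yaw": the turn about the world's z in degrees; "hand": the opening, from -1 (shut) to 1 (fully open), so that 0 is half open. In form: [{"x": .., "y": .., "z": .., "yaw": .., "hand": ..}, ...]. A call has 1 to 10 rows; each row is the pose to reach, as a shift and turn from the pose commanded when the call began; what a row does not reach only later rows make up. A row lasts 1/8 s, in which the tool goes at most 62.5 mm and 10.7 degrees, less where a joint would pass 70% of its speed; a pose out of reach is approached as far as the arm can. A call with a gripper value outside its range is refused whole. The fingers move at their own pace and stop on an object; "newtons" is the grip in N (left out, the last holds). Time passes only in rows, so rows that repeat a pose let the fingers close. It gives the time, the measured TCP pose, the force, the opening and the grip force at its end, in the units of the state.
- observe(): the state, without advancing time (a new reading comes with each control period).
- get_image(name): name is "scene" or "top" or "wrist"; returns the picture (400x640x3 uint8, blue, green, red); there is no depth.
- camera_model(name): a dict with "camera_matrix" (3x3 intrinsics, pixels), "T" (4x4, takes a point from camera to world coordinates). Camera axes: x right, y up, looking along -z (the intrinsics and any distortion apply to the point x, -y, -z); pixel columns grow to the right and rows downward; lengths in m; the calibration is good to about 2 mm. The wrist camera is an equidistant fisheye: a pixel r from the principal point sees the ray r / f radians off the axis. A picture is of the moment at which its call begins: read the wrist's pose just before it. camera_model takes no time and is no camera call; for the wrist camera it gives the pose at the moment of the call.
- sign_off(): hands the job in; it is judged then, once.
Trained networks look in the newest picture that a camera, given by its name, has taken for a name from the list of things; names that differ only in an ending like _2 or _b are one class to them, and where a whole thing is asked for, a point or a joint stands for the part that bears it (a point fixed in the world has none). Each returns a list of dicts, best first, with "p" (0 to 1); they miss things now and then, are a little off and sometimes report something else, mostly with a low value. They report only what shows in the picture. A call takes as long as a camera call. They do not tell look-alikes from the thing itself.
- recognise(query, camera): "rect" ([left, top, right, bottom] in pixels, round what is visible of it).
- silhouettes(query, camera): "mask" (400x640 bool, what is visible of it) and "rect" ([left, top, right, bottom] in pixels, round what is visible of it).
The state is a dict: "clock": time; "joints": joint angles; "dq": joint speeds; "joint_efforts": joint torques, N m; "position": TCP position; "ee_rot": TCP orientation; "force": force on the tool from outside, world axes, zero at the start; "ft_torque": the same for the moment, N m; "width": opening from 0.0 (shut) to 1.0 (fully open); "gripper_force": force on a finger pad.
Only numpy, scipy, OpenCV 4.12 (cv2) and the standard library are available. Lean on these libraries where they do the work, as an engineer would, in place of code of your own. Each camera call takes 0.05 s, during which the arm holds its last target. There are 200 camera calls.

## Task

Lower the smaller of the two loose tapered metal pots, upright, into the bolted-down stacker pot until its taper meets the rubber collar inside, then press it down gently until the collar has slid fully home against its stop, and let go. Do not drop or ram the pot in, and stop pressing as soon as you feel the stop: forced further, the pot wedges. Leave the larger pot, the jar and the wood block where they are.

Things in the scene. Friction and masses are not known exactly. Their poses are not given: they have to be found in the camera images.
- small_pot: Pot to nest: open round aluminium pot, 110 mm tall, 90 g, upright. Outside it tapers from 34 mm diameter at the foot to 58 mm at 62 mm height; above, straight 58 mm wall up to a 61 mm rim bead (top 4 mm). Wall 2.5 mm. Origin: centre of its underside, z up. Grip it across the straight part, 92 to 102 mm above the foot: when nested only the top 38 to 60 mm stand out of the stacker.
- large_pot: A similar open aluminium pot, too large for the collar: 125 mm tall, foot 62 mm and top 84 mm diameter. Stands upright, must stay where it is. Origin at the centre of its underside. The two pots may stand in either place.
- stacker: Grey tapered pot, open on top, on a 130 x 130 x 6 mm steel plate bolted to the bench. Rim 96 mm above the bench, 100 mm outside, 89 mm inside diameter. A black rubber collar rides on guide wires inside its mouth. Origin: centre of the plate's underside, z up the stacker's axis.
- stacker_mouth (a point): Centre of the stacker's mouth, in the plane of its rim, 96 mm above the bench. The top of the collar starts 4 to 16 mm below this plane (differs each time, not reported), so the small pot's taper first meets it with its foot somewhere between 36 and 52 mm above the bench.
- collar (a joint): How far the rubber collar (14 mm tall, tapered hole 50 mm wide at its top, 45 mm at its bottom, gives 4 mm sideways) has been pressed down (m): 0 at the start, 0.010 home against its stop. It slides with friction under a push of about 7 N and stays where it is left.
- wedge (a joint): How far the pot and collar have been forced on past the stop (m): 0 at the start. Nothing moves here below about 20 N; above that the pot wedges further down and does not come back. Past 0.003 it counts as jammed.
- jar: Glass jar with a metal lid, 72 mm diameter, 102 mm tall, standing beyond the pots; bystander. Origin at the centre of its underside.
- wood_block: Wood block 45 x 120 x 45 mm lying to the right of the stacker; bystander. Origin at the centre of its underside, long side along its y axis.
Things that resemble listed ones, but are neither listed nor needed, are in the scene too. What is shaped like the small_pot but orange or purple is not meant.

How it is judged:
On the way, in this order (a step that is already met when the one before it is completed fails the run):
1. the small pot has been lowered into the stacker's mouth while the collar is still near its start (less than 5 mm down) (horizontal distance between small_pot and stacker below 0.015 m and z of small_pot in the frame of stacker below 0.075 m and value of joint collar below 0.005 m), for 0.05 s.
2. the collar has been pressed home (at least 8.5 of its 10 mm) (value of joint collar above 0.0085 m), for 0.1 s.
At the end, for the whole second after the job is handed in: The small pot sits nested in the stacker: collar pressed at least 8.5 mm of its 10 mm, not wedged on by 3 mm or more, the foot of the pot within 10 mm of the stacker's axis and less than 55 mm above the bench, the pot within 0.1 rad of upright and at rest (value of joint collar above 0.0085 m and value of joint wedge below 0.003 m and horizontal distance between small_pot and stacker below 0.01 m and z of small_pot in the frame of stacker below 0.055 m and angle between small_pot's own z axis and vertical below 0.1 rad and linear speed of small_pot below 0.02 m/s); the robot touches nothing.
It fails at once if the pot was forced past the stop and wedged (by more than 3 mm) (value of joint wedge above 0.003 m).
It fails at once if the pot was dropped or rammed into the stacker (faster than 0.3 m/s inside its mouth) (horizontal distance between small_pot and stacker below 0.03 m and z of small_pot in the frame of stacker below 0.075 m and linear speed of small_pot above 0.3 m/s).
It fails at once if the large pot was moved by more than 30 mm (distance of large_pot from where it was at the start of the episode above 0.03 m).
It fails at once if the jar was moved by more than 30 mm (distance of jar from where it was at the start of the episode above 0.03 m).
It fails at once if the wood block was moved by more than 30 mm (distance of wood_block from where it was at the start of the episode above 0.03 m).
It also fails if it takes over 54 s, if anything falls off the work surface, if the arm or the gripper's body presses on something with over 40 N, if the wrist force passes 120 N, or if a joint passes its speed limit or range.

## Working session

There is one attempt and no reset: what is moved stays moved. The work goes in short steps, Python scripts to look and compute and a tool call to move; the robot and the scene stay as the last step left them, time stands still between calls to the robot, and variables do not carry over. Pictures are saved under pics/ and viewed, at most 10 in all, crops included, and the job is handed in when it is done.

Besides the shell and the picture viewer there is one more tool, called after "Call:" as a command line: name --argument value ..., lists and objects as JSON in quotes. apply_moves: Moves the arm, as the interface text tells. Its arguments: {"type":"object","properties":{"motion":{"type":"array","items":{"type":"object","properties":{"x":{"type":"number"},"y":{"type":"number"},"z":{"type":"number"},"yaw":{"type":"number"},"hand":{"type":"number"}}}},"newtons":{"type":"number"}},"required":["motion"]}

```bash
mkdir -p pics; cat > h.py <<'E'
import numpy as np, cv2
from cell import *
def ray(cam,u,v,cm=None):
    m=cm or camera_model(cam);K=np.array(m["camera_matrix"]);T=np.array(m["T"])
    x=(u-K[0,2])/K[0,0];y=(v-K[1,2])/K[1,1]
    if cam=="wrist":
        r=np.hypot(x,y);s=np.sin(r)/max(r,1e-9);d=np.array([x*s,-y*s,-np.cos(r)])
    else: d=np.array([x,-y,-1.])
    d=T[:3,:3]@d;return T[:3,3],d/np.linalg.norm(d)
def atz(cam,u,v,z,cm=None):
    o,d=ray(cam,u,v,cm);return o+d*(z-o[2])/d[2]
def proj(cam,P,cm=None):
    m=cm or camera_model(cam);K=np.array(m["camera_matrix"]);T=np.array(m["T"])
    P=np.atleast_2d(P);c=(P-T[:3,3])@T[:3,:3];p=np.c_[c[:,0],-c[:,1],-c[:,2]]
    if cam=="wrist":
        h=np.hypot(p[:,0],p[:,1]);th=np.arctan2(h,p[:,2]);q=p[:,:2]/np.maximum(h,1e-9)[:,None]*th[:,None]
    else: q=p[:,:2]/p[:,2:]
    return q*[K[0,0],K[1,1]]+[K[0,2],K[1,2]]
E
python3 - <<'E'
from h import *
for c in("scene","top"):
    im=get_image(c);cv2.imwrite(f"pics/{c}0.png",im)
    m=camera_model(c);print(c,np.round(m["T"],3).tolist(),np.round(m["camera_matrix"],1).tolist(),[k for k in m])
    for q in("small_pot","large_pot","stacker","jar","wood_block","collar"):
        for r in recognise(q,c): 
            R=r["rect"];print(c,q,round(r["p"],2),np.round(R).tolist(),np.round(atz(c,(R[0]+R[2])/2,(R[1]+R[3])/2,.1),3).tolist())
print(observe())
E
```

```text
scene [[0.141, 0.417, -0.898, -0.863], [-0.99, 0.08, -0.118, -0.245], [0.022, 0.906, 0.424, 0.738], [0.0, 0.0, 0.0, 1.0]] [[512.9, 0.0, 319.1], [0.0, 512.9, 202.4], [0.0, 0.0, 1.0]] ['camera_matrix', 'T']
scene small_pot 0.86 [350.0, 215.0, 372.0, 258.0] [0.303, -0.203, 0.1]
scene small_pot 0.6 [350.0, 174.0, 372.0, 206.0] [0.604, -0.184, 0.1]
scene small_pot 0.33 [321.0, 196.0, 363.0, 241.0] [0.399, -0.145, 0.1]
scene large_pot 0.75 [189.0, 178.0, 222.0, 227.0] [0.426, 0.257, 0.1]
scene stacker 0.83 [320.0, 195.0, 360.0, 238.0] [0.407, -0.137, 0.1]
scene wood_block 0.88 [413.0, 224.0, 460.0, 252.0] [0.333, -0.396, 0.1]
scene collar 0.44 [334.0, 194.0, 362.0, 207.0] [0.519, -0.151, 0.1]
top [[-0.028, 0.991, -0.129, 0.381], [-1.0, -0.029, -0.006, -0.049], [-0.009, 0.129, 0.992, 1.233], [0.0, 0.0, 0.0, 1.0]] [[368.4, 0.0, 315.3], [0.0, 368.4, 194.2], [0.0, 0.0, 1.0]] ['camera_matrix', 'T']
top small_pot 0.77 [237.0, 202.0, 259.0, 223.0] [0.478, 0.167, 0.1]
top small_pot 0.69 [277.0, 191.0, 296.0, 210.0] [0.511, 0.046, 0.1]
top small_pot 0.66 [347.0, 131.0, 366.0, 152.0] [0.693, -0.177,
[... 401 characters left out ...]
9, 0.1]
{'clock': 0.7, 'joints': array([ 1.16936566,  0.43444274,  0.02498212,  1.57319585, -0.01161713,
        1.13399958, -0.07509903]), 'dq': array([ 0.00028284,  0.00059905,  0.00131215,  0.00049378, -0.00029568,
       -0.00098975, -0.00015888]), 'joint_efforts': array([-9.42434099e-05, -6.67497110e+01,  9.84053425e-01, -3.14760053e+01,
       -6.06331439e-02,  3.24297545e-02,  2.64279623e-05]), 'position': array([ 0.18399718, -0.59732027,  0.22677883]), 'ee_rot': array([3.10651436e+00, 4.67527155e-01, 5.41468869e-05]), 'force': array([ 0.14849047,  0.27113029, -0.13494775]), 'ft_torque': array([-0.00488082, -0.03000468, -0.02857003]), 'gripper_force': 0.0, 'width': 1.0003586889718272}
```

View pics/scene0.png

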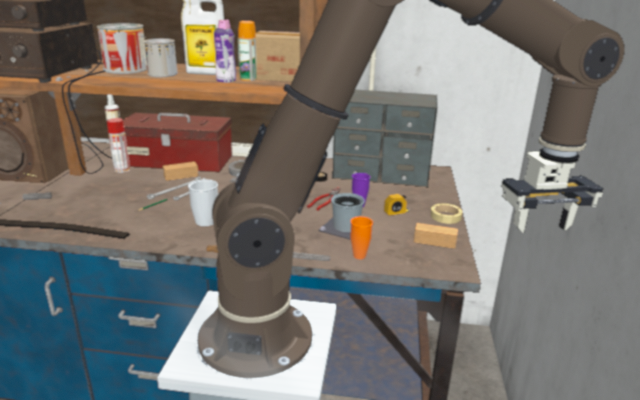

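View pics/top0.png

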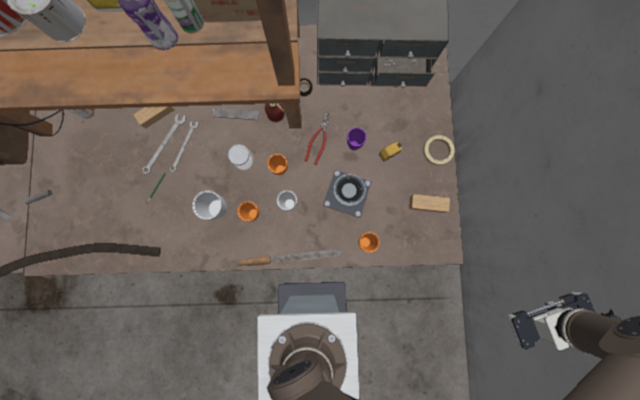

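The top view shows the bare small pot at about (287,200), the larger one at (208,205) and the stacker at (348,190). There are orange look-alikes at (277,163), (248,211) and (369,242), and a purple one at (356,138). In the scene view the arm hides the small pot, so I'll move over and measure with the wrist camera.

Call:
apply_moves --motion '[{"x": 5, "y": 5, "z": 4, "yaw": -2}, {"x": 8, "y": 11, "z": 8, "yaw": -4}, {"x": 11, "y": 17, "z": 8, "yaw": -6}, {"x": 14, "y": 23, "z": 8, "yaw": -8}, {"x": 17, "y": 28, "z": 8, "yaw": -10}, {"x": 20, "y": 33, "z": 8, "yaw": -12}, {"x": 23, "y": 38, "z": 8, "yaw": -14}, {"x": 26, "y": 43, "z": 8, "yaw": -17}, {"x": 29, "y": 48, "z": 8, "yaw": -17}, {"x": 29, "y": 52, "z": 8, "yaw": -17}]'

```text
schema error: expected keys x, y, z, yaw, hand
```

Call:
apply_moves --motion '[{"x": 2, "y": 4}, {"x": 2, "y": 6}, {"x": 2, "y": 6}, {"x": 2, "y": 6}]'

```text
schema error: expected keys x, y, z, yaw, hand
```

```bash
python3 - <<'E'
from h import *
o=observe();print(o["clock"],o["position"],o["ee_rot"])
for c in("wrist","top","scene"):
    im=get_image(c);m=camera_model(c);cv2.imwrite(f"pics/{c}1.png",im)
    if c=="wrist":print(np.round(m["T"],3).tolist(),np.round(m["camera_matrix"],1).tolist())
    for q in("small_pot","large_pot","stacker","jar"):
        for r in recognise(q,c): 
            R=r["rect"];print(c,q,round(r["p"],2),np.round(R).tolist(),np.round(atz(c,(R[0]+R[2])/2,(R[1]+R[3])/2,.1),3).tolist())
E
```

```text
0.7 [ 0.18399718 -0.59732027  0.22677883] [3.10651436e+00 4.67527155e-01 5.41468869e-05]
[[0.294, 0.918, 0.267, 0.256], [-0.956, 0.283, 0.082, -0.576], [-0.001, -0.28, 0.96, 0.385], [0.0, 0.0, 0.0, 1.0]] [[309.7, 0.0, 322.5], [0.0, 309.7, 201.0], [0.0, 0.0, 1.0]]
top small_pot 0.7 [266.0, 151.0, 288.0, 175.0] [0.632, 0.076, 0.1]
top small_pot 0.65 [239.0, 201.0, 257.0, 221.0] [0.482, 0.166, 0.1]
top small_pot 0.63 [359.0, 233.0, 374.0, 252.0] [0.376, -0.195, 0.1]
top small_pot 0.53 [351.0, 130.0, 366.0, 149.0] [0.7, -0.184, 0.1]
top small_pot 0.52 [278.0, 192.0, 299.0, 212.0] [0.507, 0.04, 0.1]
top large_pot 0.6 [192.0, 193.0, 227.0, 219.0] [0.502, 0.287, 0.1]
top stacker 0.77 [324.0, 168.0, 370.0, 218.0] [0.53, -0.141, 0.1]
top jar 0.79 [231.0, 144.0, 252.0, 172.0] [0.65, 0.185, 0.1]
scene small_pot 0.82 [346.0, 217.0, 373.0, 261.0] [0.292, -0.201, 0.1]
scene small_pot 0.62 [351.0, 174.0, 372.0, 199.0] [0.632, -0.182, 0.1]
scene large_pot 0.9 [188.0, 181.0, 221.0, 225.0] [0.423, 0.258, 0.1]
scene stacker 0.6 [321.0, 195.0, 365.0, 239.0] [0.409, -0.146, 0.1]
```

View pics/wrist1.png

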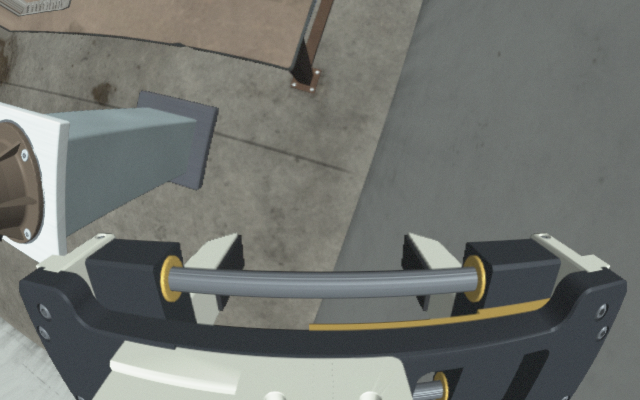

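The move was refused because every key is required. The picture shows only the floor and fingers, so the arm hasn't moved.

Call:
apply_moves --motion '[{"x": 5, "y": 4, "z": 3, "yaw": -2, "hand": 1}, {"x": 8, "y": 9, "z": 5, "yaw": -4, "hand": 1}, {"x": 11, "y": 14, "z": 8, "yaw": -6, "hand": 1}, {"x": 14, "y": 19, "z": 8, "yaw": -8, "hand": 1}, {"x": 17, "y": 24, "z": 8, "yaw": -10, "hand": 1}, {"x": 20, "y": 29, "z": 8, "yaw": -12, "hand": 1}, {"x": 23, "y": 34, "z": 8, "yaw": -14, "hand": 1}, {"x": 26, "y": 39, "z": 8, "yaw": -17, "hand": 1}, {"x": 29, "y": 44, "z": 8, "yaw": -17, "hand": 1}, {"x": 29, "y": 50, "z": 8, "yaw": -17, "hand": 1}]'

```text
clock: 2.7
position: [0.4755, -0.0956, 0.3066]
ee_rot: [-3.141, -0.003, -0.001]
force: [1.0, 0.5, -0.2]
width: 0.999
gripper_force: 0.0
```

Call:
apply_moves --motion '[{"x": 0, "y": 5, "z": 0, "yaw": 0, "hand": 1}, {"x": 0, "y": 8, "z": 0, "yaw": 0, "hand": 1}, {"x": 0, "y": 8, "z": 0, "yaw": 0, "hand": 1}, {"x": 0, "y": 8, "z": 0, "yaw": 0, "hand": 1}]'

```text
clock: 3.2
position: [0.474, -0.0182, 0.3068]
ee_rot: [3.141, 0.002, 0.0]
force: [0.9, -0.6, -0.0]
width: 0.998
gripper_force: 0.0
```

```bash
python3 - <<'E'
from h import *
o=observe();print(o["clock"],o["position"],o["ee_rot"],o["force"])
for c in("wrist","top","scene"):
    im=get_image(c);m=camera_model(c);cv2.imwrite(f"pics/{c}2.png",im)
    if c=="wrist":print(np.round(m["T"],3).tolist())
    for q in("small_pot","large_pot","stacker"):
        for r in recognise(q,c): 
            R=r["rect"];print(c,q,round(r["p"],2),np.round(R).tolist(),np.round(atz(c,(R[0]+R[2])/2,(R[1]+R[3])/2,.1),3).tolist())
E
```

```text
3.2 [ 0.47397681 -0.01815053  0.3067778 ] [3.14101534e+00 2.14961468e-03 9.75176599e-05] [ 0.90864824 -0.60932419 -0.04541071]
[[0.0, 0.96, 0.28, 0.55], [-1.0, 0.0, -0.0, -0.019], [-0.0, -0.28, 0.96, 0.465], [0.0, 0.0, 0.0, 1.0]]
wrist small_pot 0.91 [425.0, 209.0, 475.0, 265.0] [0.392, -0.192, 0.1]
wrist small_pot 0.83 [240.0, 119.0, 291.0, 170.0] [0.513, 0.049, 0.1]
wrist small_pot 0.72 [216.0, 22.0, 272.0, 74.0] [0.631, 0.074, 0.1]
wrist small_pot 0.7 [156.0, 147.0, 210.0, 197.0] [0.482, 0.16, 0.1]
wrist small_pot 0.67 [416.0, 2.0, 476.0, 29.0] [0.681, -0.171, 0.1]
wrist large_pot 0.56 [76.0, 132.0, 156.0, 197.0] [0.497, 0.27, 0.1]
wrist stacker 0.81 [356.0, 67.0, 465.0, 172.0] [0.545, -0.124, 0.1]
top small_pot 0.72 [361.0, 235.0, 378.0, 252.0] [0.373, -0.202, 0.1]
top small_pot 0.53 [238.0, 201.0, 258.0, 223.0] [0.479, 0.167, 0.1]
top small_pot 0.25 [410.0, 196.0, 450.0, 212.0] [0.487, -0.394, 0.1]
top large_pot 0.95 [191.0, 190.0, 228.0, 219.0] [0.506, 0.286, 0.1]
top stacker 0.64 [333.0, 172.0, 370.0, 218.0] [0.524, -0.155, 0.1]
top stacker 0.45 [193.0, 192.0, 228.0, 218.0] [0.504, 0.283, 0.1]
scene small_pot 0.87 [352.0, 176.0, 372.0, 200.0] [0.624, -0.184, 0.1]
scene small_pot 0.82 [349.0, 216.0, 371.0, 258.0] [0.299, -0.2, 0.1]
scene large_pot 0.76 [192.0, 178.0, 220.0, 222.0] [0.443, 0.26, 0.1]
scene stacker 0.63 [319.0, 194.0, 361.0, 238.0] [0.411, -0.138, 0.1]
```

View pics/wrist2.png

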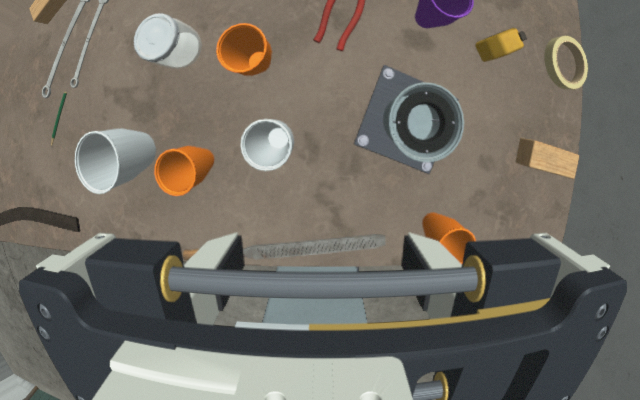

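The wrist view shows the bare small pot's rim centred at about (267,144), upright. The stacker mouth with its collar is at about (426,122). I'll move to a second viewpoint above the pot.

Call:
apply_moves --motion '[{"x": 1, "y": 4, "z": 0, "yaw": 0, "hand": 1}, {"x": 2, "y": 6, "z": -3, "yaw": 0, "hand": 1}, {"x": 2, "y": 6, "z": -5, "yaw": 0, "hand": 1}, {"x": 2, "y": 6, "z": -5, "yaw": 0, "hand": 1}, {"x": 2, "y": 6, "z": -5, "yaw": 0, "hand": 1}]'

```text
clock: 4.42
position: [0.4943, 0.0425, 0.2576]
ee_rot: [-3.142, -0.002, -0.001]
force: [0.2, 0.5, 0.5]
width: 0.999
gripper_force: 0.0
```

```bash
python3 - <<'E'
from h import *
import pickle
o=observe();print(o["clock"],o["position"])
im=get_image("wrist");m=camera_model("wrist");cv2.imwrite("pics/wrist3.png",im)
rs={q:[r["rect"] for r in recognise(q,"wrist")] for q in("small_pot","stacker")}
print({k:np.round(v).tolist() for k,v in rs.items()})
pickle.dump(m,open("m3.pkl","wb"))
E
```

```text
4.425 [0.49433524 0.04249072 0.25755616]
{'small_pot': [[288.0, 136.0, 345.0, 196.0], [257.0, 20.0, 320.0, 84.0], [150.0, 8.0, 229.0, 76.0], [183.0, 166.0, 242.0, 226.0], [465.0, 2.0, 536.0, 40.0], [469.0, 231.0, 489.0, 242.0]], 'stacker': [[402.0, 78.0, 524.0, 192.0]]}
```

View pics/wrist3.png

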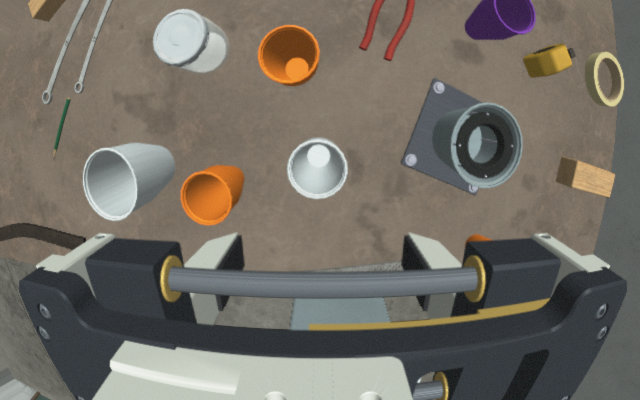

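The view shows the small pot rim at about (318,168) and the stacker mouth at about (486,145). Next I'll fit both rims jointly over the two wrist views.

```bash
python3 - <<'E'
from h import *
import pickle
from scipy.optimize import differential_evolution as DE
m3=pickle.load(open("m3.pkl","rb"))
m2={"camera_matrix":m3["camera_matrix"],"T":np.array(m3["T"]).copy()}
m2["T"][:3,3]+=np.array([0.47397681,-0.01815053,0.3067778])-[0.49433524,0.04249072,0.25755616]
print(m2["T"][:3,3])
ims=[(cv2.GaussianBlur(cv2.cvtColor(cv2.imread(f"pics/wrist{i}.png"),cv2.COLOR_BGR2GRAY),(0,0),1).astype(np.float32),m) for i,m in((2,m2),(3,m3))]
t=np.linspace(0,2*np.pi,180,endpoint=False);ring=np.c_[np.cos(t),np.sin(t),0*t]
def samp(im,q):return cv2.remap(im,q[:,0].astype(np.float32)[None],q[:,1].astype(np.float32)[None],1)[0]
def cost(p,r,S):
    c=0
    for im,m in S:
        a=samp(im,proj("wrist",p+ring*(r+.002),m));b=samp(im,proj("wrist",p+ring*(r-.002),m))
        c-=np.mean(np.clip(b-a,-10,60))
    return c
for n,g,r,h in(("pot",(.51,.046),.0305,.108),("stacker",(.53,-.135),.05,.096)):
    for S in(ims,ims[:1],ims[1:]):
        zb=(h-.025,h+.025) if len(S)>1 else (h-.0005,h+.0005)
        R=DE(cost,[(g[0]-.03,g[0]+.03),(g[1]-.03,g[1]+.03),zb],args=(r,S),seed=1,tol=1e-6,maxiter=150)
        print(n,len(S),np.round(R.x,4),round(R.fun,1))
E
```

```text
[ 0.54947821 -0.01858212  0.46526975]
pot 2 [0.5156 0.0468 0.1142] -119.6
pot 1 [0.5156 0.048  0.1085] -59.3
pot 1 [0.5148 0.0475 0.1084] -60.0
stacker 2 [ 0.544  -0.1469  0.0983] -65.3
stacker 1 [ 0.5441 -0.1477  0.0965] -32.9
stacker 1 [ 0.5439 -0.1477  0.0965] -31.7
```

Call:
apply_moves --motion '[{"x": 2.15, "y": 0.45, "z": 0, "yaw": 0, "hand": 1}, {"x": 2.15, "y": 0.45, "z": -3, "yaw": 0, "hand": 1}, {"x": 2.15, "y": 0.45, "z": -6, "yaw": 0, "hand": 1}, {"x": 2.15, "y": 0.45, "z": -9, "yaw": 0, "hand": 1}, {"x": 2.15, "y": 0.45, "z": -11, "yaw": 0, "hand": 1}, {"x": 2.15, "y": 0.45, "z": -13, "yaw": 0, "hand": 1}, {"x": 2.15, "y": 0.45, "z": -15, "yaw": 0, "hand": 1}, {"x": 2.15, "y": 0.45, "z": -17, "yaw": 0, "hand": 1}, {"x": 2.15, "y": 0.45, "z": -17.8, "yaw": 0, "hand": 1}, {"x": 2.15, "y": 0.45, "z": -17.8, "yaw": 0, "hand": 1}]'

```text
clock: 5.82
position: [0.5156, 0.0471, 0.0789]
ee_rot: [3.142, 0.003, -0.0]
force: [-0.5, -0.4, 0.0]
width: 0.999
gripper_force: 0.0
```

Call:
apply_moves --motion '[{"x": 0, "y": 0, "z": 0, "yaw": 0, "hand": 0.5}, {"x": 0, "y": 0, "z": 0, "yaw": 0, "hand": 0}, {"x": 0, "y": 0, "z": 0, "yaw": 0, "hand": 0}, {"x": 0, "y": 0, "z": 0, "yaw": 0, "hand": 0}, {"x": 0, "y": 0, "z": 0, "yaw": 0, "hand": 0}, {"x": 0, "y": 0, "z": 0, "yaw": 0, "hand": 0}]' --newtons 20

```text
clock: 6.58
position: [0.5157, 0.0474, 0.079]
ee_rot: [-3.141, -0.003, -0.001]
force: [-0.6, 1.0, 3.6]
width: 0.664
gripper_force: 20.0
```

The width is 61 mm, so the pads are on the rim bead. I'll regrasp 4 mm lower on the straight wall.

Call:
apply_moves --motion '[{"x": 0, "y": 0, "z": 0, "yaw": 0, "hand": 0.7}, {"x": 0, "y": 0, "z": 0, "yaw": 0, "hand": 0.7}, {"x": 0, "y": 0, "z": -0.4, "yaw": 0, "hand": 0.7}, {"x": 0, "y": 0, "z": -0.4, "yaw": 0, "hand": 0.7}, {"x": 0, "y": 0, "z": -0.4, "yaw": 0, "hand": 0}, {"x": 0, "y": 0, "z": -0.4, "yaw": 0, "hand": 0}, {"x": 0, "y": 0, "z": -0.4, "yaw": 0, "hand": 0}, {"x": 0, "y": 0, "z": -0.4, "yaw": 0, "hand": 0}, {"x": 0, "y": 0, "z": -0.4, "yaw": 0, "hand": 0}]' --newtons 25

```text
clock: 7.7
position: [0.5155, 0.0473, 0.0748]
ee_rot: [-3.142, -0.003, -0.0]
force: [-0.5, -0.4, 0.7]
width: 0.661
gripper_force: 25.0
```

Call:
apply_moves --motion '[{"x": 0, "y": 0, "z": 1, "yaw": 0, "hand": 0}, {"x": 0, "y": 0, "z": 3, "yaw": 0, "hand": 0}, {"x": 0, "y": 0, "z": 6, "yaw": 0, "hand": 0}, {"x": 0, "y": 0, "z": 9, "yaw": 0, "hand": 0}, {"x": 0, "y": 0, "z": 12, "yaw": 0, "hand": 0}, {"x": 0, "y": 0, "z": 14, "yaw": 0, "hand": 0}, {"x": 0, "y": 0, "z": 15, "yaw": 0, "hand": 0}, {"x": 0, "y": 0, "z": 15, "yaw": 0, "hand": 0}, {"x": 0, "y": 0, "z": 15, "yaw": 0, "hand": 0}]'

```text
clock: 8.82
position: [0.5149, 0.047, 0.2239]
ee_rot: [3.141, 0.003, -0.002]
force: [-0.0, -0.3, -0.8]
width: 0.661
gripper_force: 25.0
```

```bash
python3 - <<'E'
from h import *
import pickle
o=observe();print(o["clock"],o["position"],o["force"],o["ft_torque"])
m=camera_model("wrist");im=get_image("wrist");pickle.dump(m,open("m4.pkl","wb"));cv2.imwrite("pics/wrist4f.png",im)
cv2.imwrite("pics/wrist4.png",cv2.resize(im[60:360,160:500],None,fx=2,fy=2))
E
```

```text
8.825 [0.5149051  0.04702407 0.22392413] [-0.03199676 -0.2984855  -0.75401508] [ 0.02038368  0.04863618 -0.06877322]
```

View pics/wrist4.png

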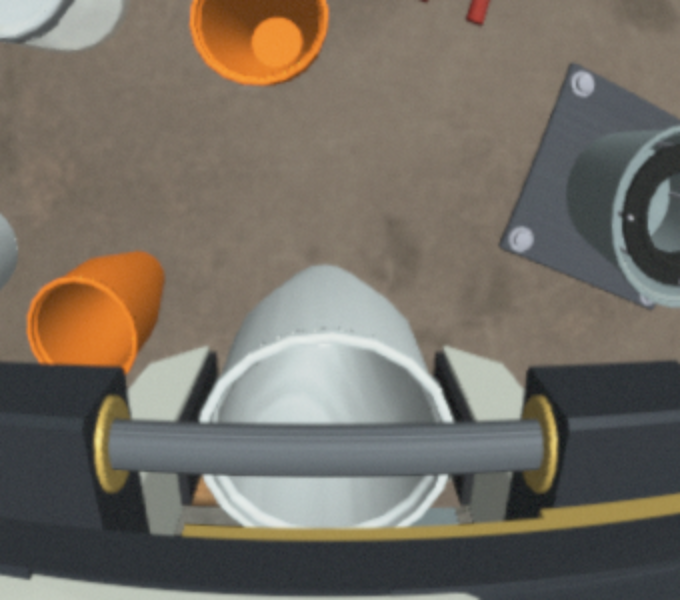

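The pot is held upright between the pads. I'll check its offset from the TCP using the rim and the stacker fit.

```bash
python3 - <<'E'
from h import *
import pickle
from scipy.optimize import differential_evolution as DE
m=pickle.load(open("m4.pkl","rb"));im=cv2.GaussianBlur(cv2.cvtColor(cv2.imread("pics/wrist4f.png"),cv2.COLOR_BGR2GRAY),(0,0),.8).astype(np.float32)
def fit(g,r,zr,t):
    ring=np.c_[np.cos(t),np.sin(t),0*t]
    def s(p,k):
        q=proj("wrist",p+ring*k,m).astype(np.float32);return cv2.remap(im,q[None,:,0],q[None,:,1],1)[0]
    f=lambda p:-np.mean(np.clip(s(p,r-.001)-s(p,r+.001),-10,60))
    R=DE(f,[(g[0]-.015,g[0]+.015),(g[1]-.015,g[1]+.015),zr],seed=1,tol=1e-6);return np.round(R.x,4),round(R.fun,1)
t=np.radians(np.arange(-60,61,2.)) # far half (+x)
for dz in(.030,.034,.038):print("rim",dz,fit((.515,.047),.0305,(.2239+dz-.0002,.2239+dz+.0002),t))
print("rim",fit((.515,.047),.0305,(.245,.275),t))
t=np.radians(np.arange(0,360,2.));print("stacker",fit((.544,-.147),.05,(.0955,.0965),t))
E
```

```text
rim 0.03 (array([0.5114, 0.0461, 0.2541]), np.float64(-49.5))
rim 0.034 (array([0.5128, 0.0463, 0.2581]), np.float64(-50.0))
rim 0.038 (array([0.5144, 0.0465, 0.2621]), np.float64(-50.6))
rim (array([0.516 , 0.0466, 0.2666]), np.float64(-51.0))
stacker (array([ 0.5431, -0.1477,  0.0957]), np.float64(-26.3))
```

Call:
apply_moves --motion '[{"x": 0.4, "y": -2, "z": 0, "yaw": 0, "hand": 0}, {"x": 1.0, "y": -6, "z": 0, "yaw": 0, "hand": 0}, {"x": 2, "y": -10, "z": 0, "yaw": 0, "hand": 0}, {"x": 2.5, "y": -14, "z": 0, "yaw": 0, "hand": 0}, {"x": 3, "y": -17, "z": 0, "yaw": 0, "hand": 0}, {"x": 3, "y": -19, "z": 0, "yaw": 0, "hand": 0}, {"x": 3, "y": -19.4, "z": 0, "yaw": 0, "hand": 0}, {"x": 3, "y": -19.4, "z": 0, "yaw": 0, "hand": 0}, {"x": 3, "y": -19.4, "z": 0, "yaw": 0, "hand": 0}]'

```text
clock: 10.0
position: [0.5455, -0.1452, 0.2248]
ee_rot: [-3.141, -0.006, -0.0]
force: [-0.5, -0.5, -0.8]
width: 0.661
gripper_force: 25.0
```

```bash
python3 - <<'E'
from h import *
o=observe();print(o["clock"],o["position"],o["force"])
im=get_image("wrist");cv2.imwrite("pics/wrist5.png",cv2.resize(im[60:360,160:500],None,fx=2,fy=2))
E
```

```text
10.0 [ 0.54553117 -0.14524572  0.22479511] [-0.52043355 -0.50557504 -0.83955951]
```

View pics/wrist5.png

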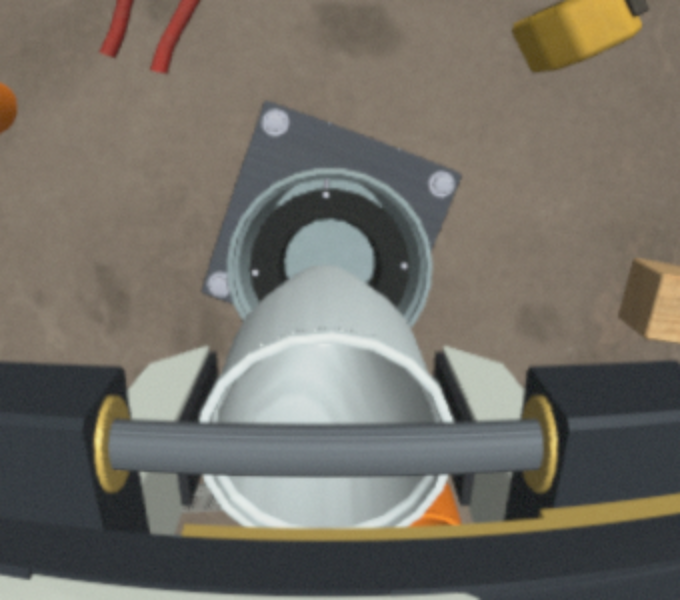

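The pot is lined up over the mouth, with both centred near column 330 in the crop. I'll lower the foot to about 60 mm, which is above first contact.

Call:
apply_moves --motion '[{"x": 0, "y": 0, "z": -1.5, "yaw": 0, "hand": 0}, {"x": 0, "y": 0, "z": -3, "yaw": 0, "hand": 0}, {"x": 0, "y": 0, "z": -4.5, "yaw": 0, "hand": 0}, {"x": 0, "y": 0, "z": -5.5, "yaw": 0, "hand": 0}, {"x": 0, "y": 0, "z": -6.5, "yaw": 0, "hand": 0}, {"x": 0, "y": 0, "z": -7.5, "yaw": 0, "hand": 0}, {"x": 0, "y": 0, "z": -8.3, "yaw": 0, "hand": 0}, {"x": 0, "y": 0, "z": -9, "yaw": 0, "hand": 0}, {"x": 0, "y": 0, "z": -9, "yaw": 0, "hand": 0}, {"x": 0, "y": 0, "z": -9, "yaw": 0, "hand": 0}]'

```text
clock: 11.3
position: [0.5457, -0.1469, 0.135]
ee_rot: [3.141, 0.003, 0.001]
force: [0.2, 0.4, -1.3]
width: 0.662
gripper_force: 25.0
```

Call:
apply_moves --motion '[{"x": 0, "y": 0, "z": -0.2, "yaw": 0, "hand": 0}, {"x": 0, "y": 0, "z": -0.4, "yaw": 0, "hand": 0}, {"x": 0, "y": 0, "z": -0.6, "yaw": 0, "hand": 0}, {"x": 0, "y": 0, "z": -0.8, "yaw": 0, "hand": 0}, {"x": 0, "y": 0, "z": -0.8, "yaw": 0, "hand": 0}]'

```text
clock: 11.92
position: [0.5454, -0.1468, 0.1266]
ee_rot: [-3.142, -0.003, 0.0]
force: [0.3, -0.9, -0.9]
width: 0.663
gripper_force: 25.0
```

Call:
apply_moves --motion '[{"x": 0, "y": 0, "z": -0.15, "yaw": 0, "hand": 0}, {"x": 0, "y": 0, "z": -0.3, "yaw": 0, "hand": 0}, {"x": 0, "y": 0, "z": -0.3, "yaw": 0, "hand": 0}]'

```text
clock: 12.3
position: [0.5456, -0.1469, 0.1238]
ee_rot: [3.141, 0.003, 0.0]
force: [-0.3, -0.5, 2.7]
width: 0.662
gripper_force: 25.0
```

Call:
apply_moves --motion '[{"x": 0, "y": 0, "z": -0.15, "yaw": 0, "hand": 0}, {"x": 0, "y": 0, "z": -0.3, "yaw": 0, "hand": 0}, {"x": 0, "y": 0, "z": -0.3, "yaw": 0, "hand": 0}]'

```text
clock: 12.68
position: [0.5453, -0.1468, 0.1205]
ee_rot: [-3.142, -0.003, 0.001]
force: [-1.2, -1.0, 2.8]
width: 0.661
gripper_force: 25.0
```

Call:
apply_moves --motion '[{"x": 0, "y": 0, "z": -0.15, "yaw": 0, "hand": 0}, {"x": 0, "y": 0, "z": -0.3, "yaw": 0, "hand": 0}, {"x": 0, "y": 0, "z": -0.3, "yaw": 0, "hand": 0}]'

```text
clock: 13.05
position: [0.5453, -0.1468, 0.1175]
ee_rot: [-3.142, -0.003, 0.001]
force: [-0.5, 0.2, 2.2]
width: 0.659
gripper_force: 25.0
```

```bash
python3 - <<'E'
from h import *
o=observe();print(o["clock"],o["position"],o["force"],o["ft_torque"])
im=get_image("wrist");cv2.imwrite("pics/wrist6.png",cv2.resize(im[60:360,160:500],None,fx=2,fy=2))
E
```

```text
13.05 [ 0.54529394 -0.14679031  0.11750222] [-0.49625163  0.20157004  2.24710328] [-0.00759583  0.09858747 -0.00651012]
```

View pics/wrist6.png

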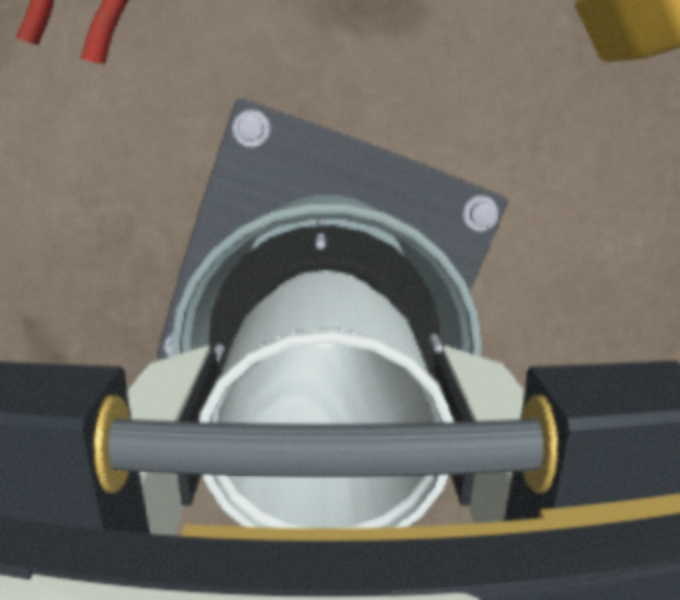

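The pot hasn't slipped in the grip and its taper is in the collar. I'll continue in 1–1.5 mm steps, watching the force.

Call:
apply_moves --motion '[{"x": 0, "y": 0, "z": -0.1, "yaw": 0, "hand": 0}, {"x": 0, "y": 0, "z": -0.15, "yaw": 0, "hand": 0}]'

```text
clock: 13.35
position: [0.5456, -0.1469, 0.1164]
ee_rot: [3.141, 0.003, 0.001]
force: [0.2, 0.8, 6.5]
width: 0.662
gripper_force: 25.0
```

Call:
apply_moves --motion '[{"x": 0, "y": 0, "z": -0.1, "yaw": 0, "hand": 0}, {"x": 0, "y": 0, "z": -0.1, "yaw": 0, "hand": 0}]'

```text
clock: 13.6
position: [0.5463, -0.1469, 0.116]
ee_rot: [3.141, 0.003, 0.003]
force: [-0.1, -0.0, 9.5]
width: 0.661
gripper_force: 25.0
```

Call:
apply_moves --motion '[{"x": 0, "y": 0, "z": -0.05, "yaw": 0, "hand": 0}, {"x": 0, "y": 0, "z": -0.05, "yaw": 0, "hand": 0}]'

```text
clock: 13.85
position: [0.5467, -0.147, 0.1159]
ee_rot: [3.141, 0.003, 0.004]
force: [0.0, -0.2, 13.3]
width: 0.659
gripper_force: 25.0
```

Call:
apply_moves --motion '[{"x": 0, "y": 0, "z": 0, "yaw": 0, "hand": 0}, {"x": 0, "y": 0, "z": 0, "yaw": 0, "hand": 0}]'

```text
clock: 14.1
position: [0.5467, -0.147, 0.116]
ee_rot: [3.141, 0.003, 0.004]
force: [-0.8, 0.0, 12.0]
width: 0.663
gripper_force: 25.0
```

```bash
python3 - <<'E'
from h import *
o=observe();print(o["clock"],o["position"],o["ee_rot"],o["force"],o["ft_torque"])
im=get_image("wrist");cv2.imwrite("pics/wrist7.png",cv2.resize(im[60:360,160:500],None,fx=2,fy=2))
E
```

```text
14.1 [ 0.54666227 -0.1469576   0.11597629] [3.14101860e+00 3.10490967e-03 4.18524014e-03] [-0.815391    0.04433696 11.98562209] [-0.04682987  0.20370439 -0.00103555]
```

View pics/wrist7.png

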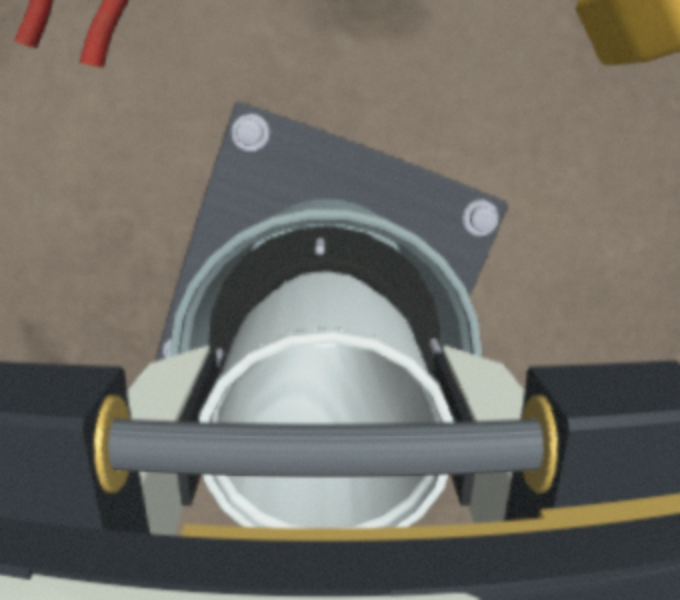

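The guide wires now show as short streaks above the collar. The force is 12 N with no further travel, well above the roughly 7 N that slides the collar, so it is against its stop. I'll ease off, open and retreat.

Call:
apply_moves --motion '[{"x": 0, "y": 0, "z": 0.08, "yaw": 0, "hand": 0}, {"x": 0, "y": 0, "z": 0.08, "yaw": 0, "hand": 0.6}, {"x": 0, "y": 0, "z": 0.08, "yaw": 0, "hand": 0.9}, {"x": 0, "y": 0, "z": 0.08, "yaw": 0, "hand": 0.9}, {"x": 0, "y": 0, "z": 0.08, "yaw": 0, "hand": 0.9}]'

```text
clock: 14.78
position: [0.5453, -0.1468, 0.1153]
ee_rot: [-3.141, -0.003, 0.001]
force: [0.1, -0.2, 0.0]
width: 0.947
gripper_force: 0.0
```

Call:
apply_moves --motion '[{"x": 0, "y": 0, "z": 1, "yaw": 0, "hand": 0.9}, {"x": 0, "y": 0, "z": 3, "yaw": 0, "hand": 0.9}, {"x": 0, "y": 0, "z": 5, "yaw": 0, "hand": 0.9}, {"x": 0, "y": 0, "z": 8, "yaw": 0, "hand": 0.9}, {"x": -2, "y": 0, "z": 12, "yaw": 0, "hand": 0.9}, {"x": -4, "y": 0, "z": 15, "yaw": 0, "hand": 0.9}, {"x": -4, "y": 0, "z": 15, "yaw": 0, "hand": 0.9}, {"x": -4, "y": 0, "z": 15, "yaw": 0, "hand": 0.9}]'

```text
clock: 15.78
position: [0.5055, -0.1468, 0.2655]
ee_rot: [3.141, 0.003, 0.0]
force: [0.7, -0.2, -0.4]
width: 0.948
gripper_force: 0.0
```

```bash
python3 - <<'E'
from h import *
from scipy.optimize import differential_evolution as DE
o=observe();print(o["clock"],o["position"],o["force"])
m=camera_model("wrist");im0=get_image("wrist");cv2.imwrite("pics/wrist8f.png",im0);cv2.imwrite("pics/wrist8.png",cv2.resize(im0[30:290,170:470],None,fx=2.2,fy=2.2))
im=cv2.GaussianBlur(cv2.cvtColor(im0,cv2.COLOR_BGR2GRAY),(0,0),.8).astype(np.float32)
t=np.radians(np.arange(0,360,2.));ring=np.c_[np.cos(t),np.sin(t),0*t]
for r,zr in((.0305,(.13,.17)),(.05,(.0955,.0965))):
    def s(p,k):
        q=proj("wrist",p+ring*k,m).astype(np.float32);return cv2.remap(im,q[None,:,0],q[None,:,1],1)[0]
    R=DE(lambda p:-np.mean(np.clip(s(p,r-.001)-s(p,r+.001),-10,60)),[(.52,.57),(-.17,-.12),zr],seed=1,tol=1e-6);print(r,np.round(R.x,4),R.fun)
E
```

```text
15.775 [ 0.50549764 -0.14682747  0.26548334] [ 0.73102198 -0.21641618 -0.44834682]
0.0305 [ 0.5437 -0.1478  0.1524] -53.99638748168945
0.05 [ 0.543  -0.1474  0.0955] -31.353195190429688
```

View pics/wrist8.png

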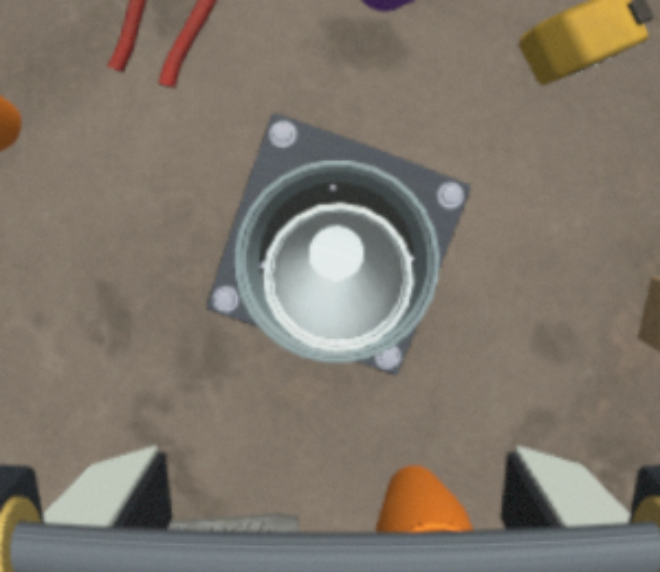

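The pot is nested upright. The rim fit puts its foot at about 42 mm and within 1 mm of the stacker's axis, and the gripper is clear with no load. I'll hand it in.

```bash
python3 -c "
from cell import *
print(sign_off())"
```

```text
the job is handed in; nothing more can be done
None
```

I nested the small pot upright in the stacker, pressed it until the collar stopped at about 12 N, released it and handed the job in; the judge's verdict was not shown.

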